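Turn the stirrer off at its knob and put the bottle away

ROBOT

A 6-joint arm with a two-finger parallel gripper is mounted at the origin on a cart in front of the work surface, level with it; the furniture and walls round the work are solid. World frame = base frame: x ahead of the robot, y to its left, z up, the work surface at z = 0. Lengths are in m, angles in rad, forces in N, time in s.
With the tool pointing down it reaches from about 0.325 to 0.9 m from the base axis. Payload 6.1 kg.
Tool frame: the origin (TCP) lies midway between the tips of the shut fingers; the grasp point (between the pads) lies 19 mm behind it; x points along the fingers, y is the direction in which the jaws open and shut, and the axes are right-handed (so a half turn about x gives the same grasp; the last joint's range is limited). The gripper opens to 85 mm and grips with 20 to 120 N. Pads are 22 mm wide; open, the fingers measure 114 mm over their backs; the gripper's body (76 mm by 85 mm) begins 54 mm behind the grasp point. The pads swing forward as they close: fully open they stand 13 mm farther back than shut.
Start: joints at [-1.408, 0.22, 1.526, -0, 1.395, -0.126], TCP at [0.178, -0.599, 0.231] pointing down, gripper open.
Joint ranges: [-2.98, 2.98], [-0.91, 2.08], [0.09, 2.57], [-1.24, 4.39], [0.2, 2.65], [-2.68, 2.68]. Speed limits (rad/s): [2.57, 2.57, 3.01, 3.14, 3.14, 3.14].

INTERFACE

Orientations are given as [roll, pitch, yaw] about the fixed x, y, z axes, in that order (R = Rz(yaw) Ry(pitch) Rx(roll)).
In Python, from plant import movep, move_l, set_joints, gripper_to, hold, inverse_kinematics, observe, get_image, get_calibration, Unreachable, job_done gives the robot as it stands. Calls block until the motion is done:
- movep(position, orientation): joint-space move of the TCP to a pose.
- move_l(position, feed=0.15, rotation=None, max_force=None): straight line of the TCP; rotation=None keeps the orientation; feed is the mean speed in m/s. With max_force (N) it stops when the force on the tool has changed by that much, and returns True; else False.
- set_joints(angles): joint-space move.
- gripper_to(opening, f_grip=None): finger opening in m; f_grip is the grip in N (None keeps the last); returns when the fingers have stopped.
- hold(seconds).
- inverse_kinematics(position, orientation): joint angles nearest the present ones, or None.
- observe(): the state.
- get_image(name): name is "scene" or "top" or "wrist"; returns (picture, depth): 384x512x3 uint8, red, green, blue; 384x512 float32, m along the optical axis (not along the pixel's ray), 0 where there is no reading.
- get_calibration(name): a dict with "intrinsics" (3x3 intrinsics, pixels), "world_from_camera" (4x4, takes a point from camera to world coordinates). Camera axes: x right, y down, z forward; pixel columns grow to the right and rows downward; lengths in m; the calibration is good to about 2 mm. A picture is of the moment at which its call begins: read the wrist's pose just before it. get_calibration takes no time and is no camera call; for the wrist camera it gives the pose at the moment of the call.
A pose or a line that the arm cannot do raises Unreachable and nothing moves.
- job_done(): hands the job in, once; it reports no verdict.
The state is a dict: "time_s": time; "q": joint angles; "joint_velocities": joint speeds; "joint_torque": joint torques, N m; "eef_pos": TCP position; "tcp_rot": TCP orientation; "ft_force": force on the tool from outside, world axes, zero at the start; "torque": the same for the moment, N m; "opening": finger opening in m.
Only numpy, scipy, OpenCV 4.12 (cv2) and the standard library are available. Lean on these libraries where they do the work, as an engineer would, in place of code of your own. Each camera call takes 0.05 s, during which the arm holds its last target.

TASK

The mixing is done. Turn the stirrer's big black knob anticlockwise until it comes up against its stop, without forcing it any further. Only then lift the blue-capped bottle off the plate and put it away in the rack: lower it upright to the floor of the bay with the blue label before letting go, and leave the other two bottles as they stand.

Things in the scene. Friction and masses are not known exactly. Their poses are not given: they have to be found in the camera images.
- stirrer: White magnetic stirrer, 220 (x) x 150 (y) x 92 mm high, fixed. Origin: centre of its underside; x points from the front panel to the back, z up. The front 80 mm is a grey panel sloping 20 degrees, rising to the back: its normal is (-0.342, 0, 0.940) in this frame. The white square plate, 132 mm, has its top 92 mm up, centred 40 mm behind the origin.
- knob_grip (a point): Point on the knob's axis, 3 mm below the top of its bar. The knob: black disc, 64 mm diameter, 9 mm thick, with an upright bar across it, 60 mm long (x here), 15 mm thick (y), 28 mm high; the disc's face lies 25 mm below this point. z is the axis, out of the sloping panel (20 degrees from vertical, to the front). White line at the +x end. Turns with the knob; does not show where the stop is.
- speed_knob (a joint): Angle in rad of the knob from its off stop: 0 = against the stop (off), growing clockwise as one looks at the knob. Starts at 1.9 to 2.9, so more than one grasp is needed. Turns with about 0.06 N m and stays where it is left.
- collar_edge (a point): Point near the rim (34 mm from the axis) of the thin aluminium collar, 74 mm diameter, under the knob. It carries the stop and stands at a different angle in every start. It is held by friction only: pushing the knob into its stop with more than about 0.8 N m drags it round, and 10 mm at this point counts as forced.
- blue_bottle: White plastic bottle with a blue screw cap, round, 50 mm diameter, 104 mm tall, 0.14 to 0.28 kg. Starts standing on the stirrer's plate. Origin: centre of its underside, z up. Grasp its body from above, 50 mm wide, between 40 and 90 mm up; the cap is fixed to it.
- bay_blue_floor (a point): Centre of the floor of the rack bay with blue label plate, front rim and floor. A bay is a grey open box, 80 x 80 mm outside, 70 x 70 mm inside, fixed on the rack's base; floor 15.5 mm, rim 44 mm above the worktop. Three bays stand in a row 100 mm apart, in an order that differs. x crosses the row (front to back), y runs along it, z up.
- bay_white_floor (a point): Centre of the floor of the bay with the white label; same size. Holds the white-capped bottle.
- bay_red_floor (a point): Centre of the floor of the bay with the red label; same size. Empty, and stays empty.
- white_bottle: White bottle with a white cap, 42 mm diameter, 78 mm tall, standing in the white bay. Origin: centre of its underside. To be left alone.
- red_bottle: White dropper bottle with a red cap, 30 mm diameter, 72 mm tall, standing on the worktop. Origin: centre of its underside. To be left alone.
Not all that is in view belongs to the job. Leave any pink or yellow look-alike of the blue_bottle alone.

How it is judged:
On the way, in this order (a step that is already met when the one before it is completed fails the run):
1. the knob is turned anticlockwise to its stop (within 0.08 rad) (value of joint speed_knob below 0.08 rad), for 0.2 s.
2. the blue-capped bottle is lifted more than 30 mm clear of the plate (z of blue_bottle in the frame of stirrer above 0.122 m and contact force between the fingers and blue_bottle above 0.5 N), for 0.1 s.
3. still held, it is lowered upright into the blue bay, its underside within 12 mm of the floor (horizontal distance between blue_bottle and bay_blue_floor below 0.02 m and angle between blue_bottle's own z axis and vertical below 0.1 rad and z of blue_bottle in the frame of bay_blue_floor below 0.012 m and contact force between the fingers and blue_bottle above 0.5 N), for 0.05 s.
At the end, for the whole second after the job is handed in: The knob is within 0.08 rad of its off stop; the blue-capped bottle stands released and at rest on the floor of the blue-labelled bay (underside within 5 mm of the floor), upright within 0.1 rad, its centre within 20 mm of the bay's (value of joint speed_knob below 0.08 rad and horizontal distance between blue_bottle and bay_blue_floor below 0.02 m and angle between blue_bottle's own z axis and vertical below 0.1 rad and z of blue_bottle in the frame of bay_blue_floor below 0.005 m and linear speed of blue_bottle below 0.02 m/s); the robot touches nothing.
It fails at once if the stop is forced: its collar is dragged more than 10 mm at the edge (distance of collar_edge from where it was at the start of the episode above 0.01 m).
It fails at once if the bottle is taken (moved more than 25 mm) while the knob is more than 0.15 rad from its stop (value of joint speed_knob above 0.15 rad and distance of blue_bottle from where it was at the start of the episode above 0.025 m).
It fails at once if the blue-capped bottle is tipped over (angle between blue_bottle's own z axis and vertical above 0.8 rad).
It fails at once if another bottle is tipped or taken out of its place (angle between any of white_bottle, red_bottle's own z axis and vertical above 0.3 rad or distance of any of white_bottle, red_bottle from where it was at the start of the episode above 0.03 m).
It also fails if it takes over 66 s, if anything falls off the work surface, if the arm or the gripper's body presses on something with over 40 N, if the wrist force passes 120 N, or if a joint passes its speed limit or range.

## Working session

There is one attempt and no reset: what is moved stays moved. The work goes in short steps, each a Python script; the robot and the scene stay as the last script left them, time stands still between calls to the robot, and variables do not carry over. Pictures are saved under pics/ and viewed, and the job is handed in when it is done.

```bash
ls; mkdir -p pics; python3 - <<'E'
from plant import *
import cv2,numpy as np
s=observe(); print({k:np.round(v,3) for k,v in s.items()})
for n in ("scene","top"):
    im,d=get_image(n); c=get_calibration(n)
    np.savez('pics/'+n+'.npz',im=im,d=d,**c)
    cv2.imwrite(f'pics/{n}0.png',im[:,:,::-1]); print(n,np.round(c['intrinsics'],1).tolist(),np.round(c['world_from_camera'],3).tolist())
E
```

```text
pics
{'time_s': np.float64(0.0), 'q': array([-1.408,  0.221,  1.528,  0.   ,  1.395, -0.126]), 'joint_velocities': array([-0.   , -0.   , -0.   ,  0.001, -0.001, -0.002]), 'joint_torque': array([-1.000e-03, -4.969e+01, -3.894e+01, -0.000e+00,  1.100e-02,
       -0.000e+00]), 'eef_pos': array([ 0.178, -0.599,  0.23 ]), 'tcp_rot': array([-1.718,  1.569,  1.713]), 'ft_force': array([ 0.381,  0.521, -0.704]), 'torque': array([-0.046,  0.033, -0.007]), 'opening': np.float64(0.085)}
scene [[450.5, 0.0, 255.7], [0.0, 450.5, 191.5], [0.0, 0.0, 1.0]] [[-0.661, -0.338, 0.671, -0.221], [-0.751, 0.287, -0.595, 0.583], [0.008, -0.896, -0.443, 0.578], [0.0, 0.0, 0.0, 1.0]]
top [[406.8, 0.0, 248.7], [0.0, 406.8, 193.0], [0.0, 0.0, 1.0]] [[0.009, -0.987, 0.16, 0.343], [-1.0, -0.007, 0.013, -0.085], [-0.011, -0.161, -0.987, 1.212], [0.0, 0.0, 0.0, 1.0]]
```

View pics/scene0.png

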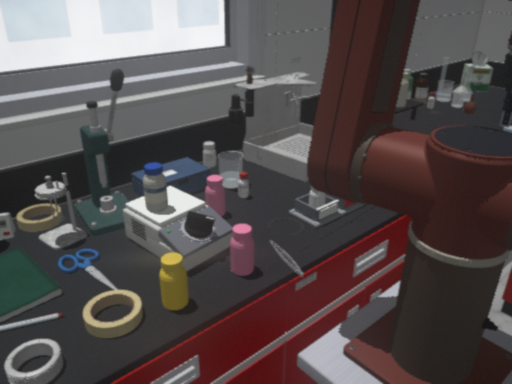

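View pics/top0.png

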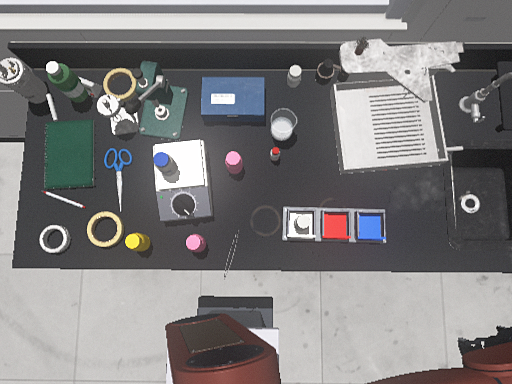

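The top view shows the stirrer at about (182,180), with the knob at (182,206) and the blue-capped bottle at (162,160). The rack bays are white (301,224), red (336,226) and blue (370,226). The look-alikes are pink (196,242), pink (234,160) and yellow (137,242), and the red dropper bottle is at (275,154). Next I'll enlarge these areas.

```bash
cat > h.py <<'E'
import numpy as np,cv2
def pw(K,T,d,u,v):
    z=d[int(round(v)),int(round(u))]
    p=np.array([(u-K[0,2])/K[0,0]*z,(v-K[1,2])/K[1,1]*z,z,1]); return (T@p)[:3]
def cloud(K,T,d):
    v,u=np.mgrid[:d.shape[0],:d.shape[1]]
    P=np.stack([(u-K[0,2])/K[0,0]*d,(v-K[1,2])/K[1,1]*d,d,np.ones_like(d)],-1)@T.T
    return P[...,:3]
def crop(im,u0,v0,u1,v1,f,name):
    c=cv2.resize(im[v0:v1,u0:u1,::-1],None,fx=f,fy=f,interpolation=cv2.INTER_CUBIC); cv2.imwrite('pics/'+name,c)
E
python3 - <<'E'
from h import *
z=np.load('pics/top.npz'); K,T,d,im=z['intrinsics'],z['world_from_camera'],z['d'],z['im']
crop(im,145,130,245,255,5,'t1.png')
crop(im,255,195,395,255,5,'t2.png')
z2=np.load('pics/scene.npz'); crop(z2['im'],110,150,270,290,5,'s1.png')
for n,u,v in [('cap',162,160),('plateC',185,165),('plate',195,180),('panel',162,210),('knob',182,206),('bluefl',370,227),('redfl',336,227),('whitecap',301,224),('tab',250,240),('redcap',275,153)]:
    print(n,np.round(pw(K,T,d,u,v),3))
E
```

```text
cap [0.594 0.152 0.192]
plateC [0.603 0.109 0.096]
plate [0.562 0.08  0.09 ]
panel [0.479 0.175 0.065]
knob [0.485 0.111 0.106]
bluefl [ 0.439 -0.426  0.018]
redfl [ 0.439 -0.328  0.015]
whitecap [ 0.44  -0.216  0.094]
tab [ 0.399 -0.075  0.003]
redcap [ 0.645 -0.146  0.076]
```

View pics/t1.png

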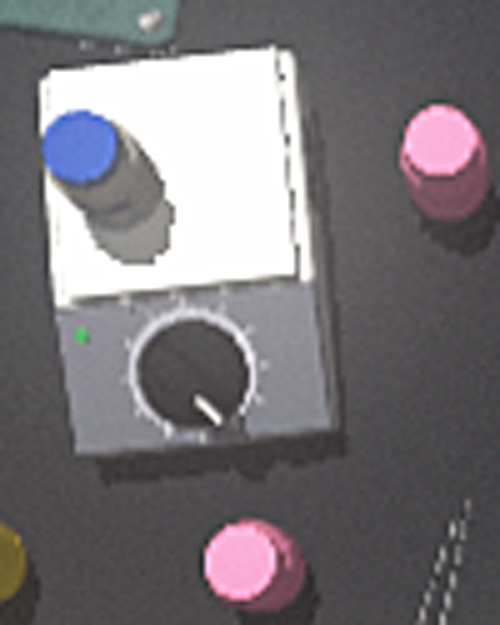

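View pics/s1.png

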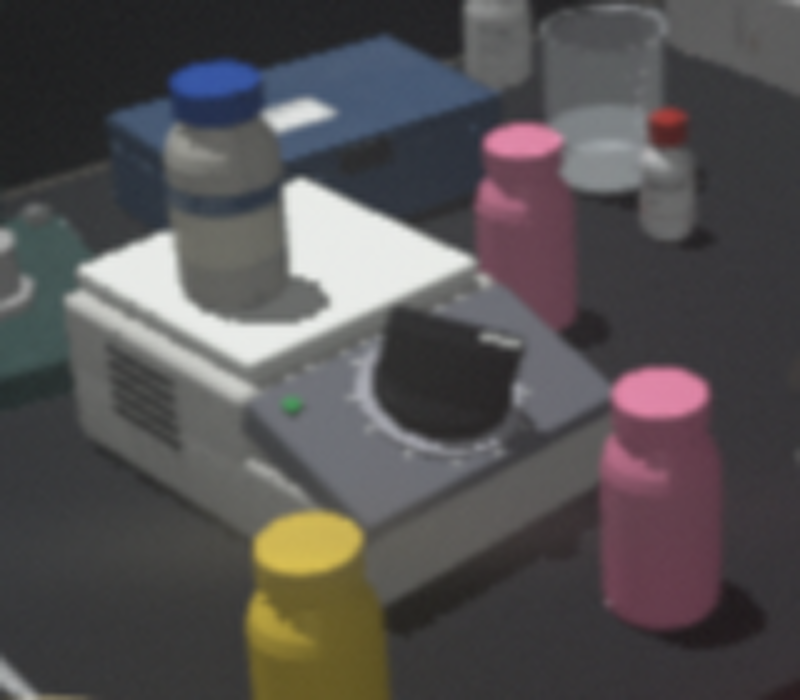

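View pics/t2.png

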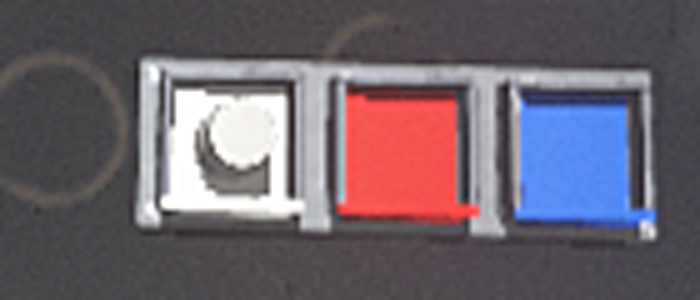

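Blue-capped bottle: the only blue cap is at top (162,160), standing on the plate with its blue band. The pink (234,160), pink (196,242) and yellow (137,242) ones are look-alikes. The blue bay is at (370,226) and red is empty. Next I'll fit the stirrer and rack poses and move the wrist camera over.

```bash
cat >> h.py <<'E'
from scipy.spatial.transform import Rotation as Ro
def eul(xd,yd):
    x=np.array(xd,float);x/=np.linalg.norm(x); y=np.array(yd,float); y-=x*(x@y); y/=np.linalg.norm(y)
    return Ro.from_matrix(np.c_[x,y,np.cross(x,y)]).as_euler('xyz')
E
python3 - <<'E'
from h import *
from plant import *
z=np.load('pics/top.npz'); K,T,d,im=z['intrinsics'],z['world_from_camera'],z['d'],z['im']
P=cloud(K,T,d)
def rect(m,n):
    p=P[m][:,:2]; r=cv2.minAreaRect((p*1000).astype(np.float32)); print(n,m.sum(),r)
reg=np.zeros(d.shape,bool); reg[130:225,148:218]=1
m=reg&(abs(P[...,2]-.092)<.006); m&=(P[...,0]>.53); rect(m,'plate'); print(np.median(P[m][:,2]))
# colour-based
im=im.astype(int); reg2=np.zeros(d.shape,bool); reg2[195:255,255:395]=1
b=reg2&(im[...,2]>im[...,0]+60); r=reg2&(im[...,0]>im[...,2]+60)
for n,mm in(('b',b),('r',r)):
    f=mm&(P[...,2]<.025); rect(f,n); print(np.median(P[f],0))
rk=reg2&(P[...,2]>.036)&(P[...,2]<.052); rect(rk,'rim'); print(np.median(P[rk][:,2]))
cap=reg&(im[...,2]>im[...,0]+60); print('cap',cv2.minEnclosingCircle((P[cap][:,:2]*1000).astype(np.float32)),np.median(P[cap],0))
e=eul([0,0,-1],[0,1,0]); print(e, observe()['tcp_rot'])
print(inverse_kinematics([.42,.1,.40],eul([0,0,-1],[0,1,0])),inverse_kinematics([.42,.1,.40],eul([0,0,-1],[0,-1,0])))
Tw=get_calibration('wrist')['world_from_camera']; s=observe(); R=Ro.from_euler('xyz',s['tcp_rot']).as_matrix()
print('cam in tcp',np.round(R.T@Tw[:3,:3],2).tolist(),np.round(R.T@(Tw[:3,3]-s['eef_pos']),3))
E
```

```text
plate 1698 ((605.8411865234375, 126.38660430908203), (132.47329711914062, 135.75730895996094), 6.73620080947876)
0.09167145561453394
b 461 ((443.54449462890625, -426.17205810546875), (64.50370788574219, 64.58251953125), 87.59571075439453)
[ 0.44205947 -0.42464304  0.01555839]
r 473 ((444.51043701171875, -329.58984375), (65.16608428955078, 77.8914794921875), 0.6090883612632751)
[ 0.44423548 -0.32341684  0.01579535]
rim 763 ((443.69659423828125, -321.1412658691406), (280.11187744140625, 83.9677963256836), 88.95431518554688)
0.04398377581519575
cap ((608.3690185546875, 158.7952880859375), 31.648693084716797) [0.59566938 0.15526423 0.19569728]
[-0.          1.57079633  0.        ] [-1.6900784   1.56901914  1.7402349 ]
[ 5.06684932e-02 -3.08118902e-01  1.72791709e+00 -4.44089210e-16
  1.72179446e+00 -1.52012783e+00] [ 5.06684932e-02 -3.08118902e-01  1.72791709e+00 -4.44089210e-16
  1.72179446e+00  1.62146482e+00]
cam in tcp [[-0.0, -0.29, 0.96], [1.0, 0.0, 0.0], [-0.0, 0.96, 0.29]] [-0.143 -0.    -0.075]<sys>:0: UserWarning: Gimbal lock detected. Setting third angle to zero since it is not possible to uniquely determine all angles.
```

```bash
python3 - <<'E'
from h import *
from plant import *
def snap(n):
    c=get_calibration('wrist'); im,d=get_image('wrist'); np.savez(f'pics/{n}.npz',im=im,d=d,**c); cv2.imwrite(f'pics/{n}.png',im[:,:,::-1])
movep([.44,.12,.36],eul([0,0,-1],[0,1,0])); snap('w1')
move_l([.44,.07,.36]); snap('w2')
print(observe()['time_s'],observe()['q'],observe()['ft_force'])
E
```

```text
3.4167 [-1.94570190e-02 -2.74114778e-01  1.77395665e+00  6.02606912e-04
  1.64176647e+00 -1.58941518e+00] [-0.04756295 -0.16826555 -0.09645687]<sys>:0: UserWarning: Gimbal lock detected. Setting third angle to zero since it is not possible to uniquely determine all angles.
```

View pics/w1.png

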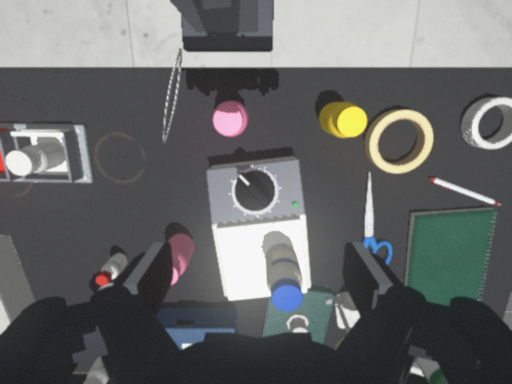

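View pics/w2.png

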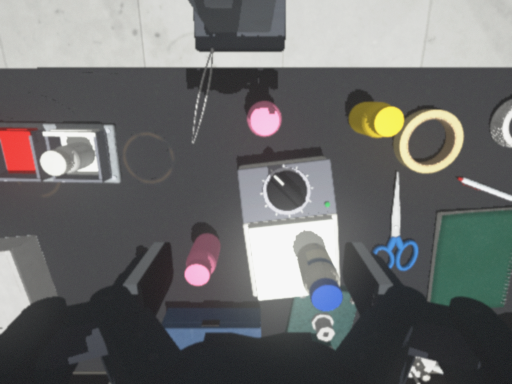

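```bash
cat > fit.py <<'E'
from h import *
def load(n):
    z=np.load(f'pics/{n}.npz'); return z['intrinsics'],z['world_from_camera'],z['d'],z['im'].astype(int)
def stir(n,yaw0=0.117):
    K,T,d,im=load(n); P=cloud(K,T,d); ok=d>0
    box=ok&(P[...,0]>.38)&(P[...,0]<.72)&(P[...,1]>0)&(P[...,1]<.24)
    m=box&(abs(P[...,2]-.092)<.004)&(im.min(-1)>140)&(P[...,0]>.53)
    r=cv2.minAreaRect((P[m][:,:2]*1000).astype(np.float32)); 
    return P,im,box,r,np.median(P[m][:,2])
if __name__=='__main__':
    for n in('top','w1','w2'):
        P,im,box,r,zz=stir(n); print(n,'plate',np.round(r[0],1),np.round(r[1],1),r[2],zz)
        a=np.radians(r[2]); a=a if a<.8 else a-np.pi/2
        c=np.array(r[0])/1000
        Rz=Ro.from_euler('z',a).as_matrix(); o=np.r_[c,0]-Rz@[.04,0,0]
        L=(P-o)@Rz
        # front edge: z? panel plane
        nn=np.array([-.342,0,.940]); h=L@nn
        pan=box&(L[...,0]>-.105)&(L[...,0]<-.04)&(abs(L[...,1])<.07)&(abs(L[...,1])>.045)
        h0=np.median(h[pan]); A=np.c_[L[pan][:,:2],np.ones(pan.sum())]; print(' panel h0',h0,'slope',np.linalg.lstsq(A,L[pan][:,2],rcond=None)[0])
        xs=np.array([.940,0,.342])
        U=L@xs; V=L[...,1]
        for lo,hi in((.025,.05),):
            bar=box&(L[...,0]>-.13)&(L[...,0]<-.01)&(abs(V)<.06)&(h-h0>lo)&(h-h0<hi)
            q=np.c_[U[bar],V[bar]]*1000; r2=cv2.minAreaRect(q.astype(np.float32)); print(' bar',bar.sum(),np.round(r2[0],1),np.round(r2[1],1),r2[2],'top h',np.percentile(h[bar]-h0,[5,50,95]))
            q0=q.mean(0); w,vv=np.linalg.eigh(np.cov(q.T)); print('  pca',q0,np.degrees(np.arctan2(vv[1,1],vv[0,1])),np.sqrt(w*12))
            top=bar&(h-h0>np.percentile((h-h0)[bar],50)-.003)
            q=np.c_[U[top],V[top]]*1000; r2=cv2.minAreaRect(q.astype(np.float32)); print('  toprect',top.sum(),np.round(r2[0],1),np.round(r2[1],1),r2[2])
            ln=top&(im.min(-1)>110); print('  line',ln.sum(),U[ln].mean()*1000,V[ln].mean()*1000)
            hh=np.median((h-h0)[top])+h0
            wp=o+Rz@(xs*r2[0][0]/1000+np.array([0,1,0])*r2[0][1]/1000+nn*(hh-.003)); print('  grip',np.round(wp,4),'yaw',a)
E
python3 fit.py; python3 - <<'E'
from h import *
z=np.load('pics/w2.npz'); 
import os; os.chdir('.')
crop(z['im'],225,145,355,310,4,'w2c.png')
E
```

```text
top plate [605.9 128.1] [131.9 132.1] 6.6082072257995605 0.09174759490134465
 panel h0 0.08600491917969123 slope [0.35987392 0.00284447 0.09124037]
 bar 141 [-43.5  -1.1] [60.5 15.3] 36.704689025878906 top h [0.02791199 0.04016775 0.04340783]
  pca [-42.64253882  -1.36013467] -141.8183062670271 [15.99390894 59.48728398]
  toprect 111 [-43.  -0.] [58.3 14.5] 37.54004669189453
  line 15 -57.17888650115658 -13.068460375903841
  grip [0.484  0.1139 0.1018] yaw 0.11533497374428271
w1 plate [608.5 127.9] [132.9 132.1] 6.727770805358887 0.09209281085071547
 panel h0 0.08631817839308412 slope [0.36582735 0.00083791 0.09197041]
 bar 439 [-43.8   0. ] [59.9 14.3] 38.55510330200195 top h [0.03848776 0.04053176 0.04226901]
  pca [-43.54221763   0.27064971] -141.47118495279759 [14.92704041 59.52581171]
  toprect 433 [-43.8   0.1] [59.9 14.2] 38.535030364990234
  line 56 -58.42087700084147 -12.21480585503543
  grip [0.4858 0.1135 0.1015] yaw 0.11742175187306314
w2 plate [608.1 127.9] [132.4 131.9] 6.744372367858887 0.09204036471298971
 panel h0 0.08610559342041471 slope [3.67564947e-01 3.34071377e-04 9.19080596e-02]
 bar 454 [-43.8  -0.1] [59.8 15.1] 38.60212707519531 top h [0.03609709 0.04075806 0.04216472]
  pca [-42.85051163   0.06702796] -141.17361122790385 [15.44069615 58.75267504]
  toprect 420 [-44.    0.1] [59.7 14.4] 38.321556091308594
  line 67 -53.47853799141364 -8.11064866100976
  grip [0.4852 0.1135 0.1014] yaw 0.11771150379966376
```

View pics/w2c.png

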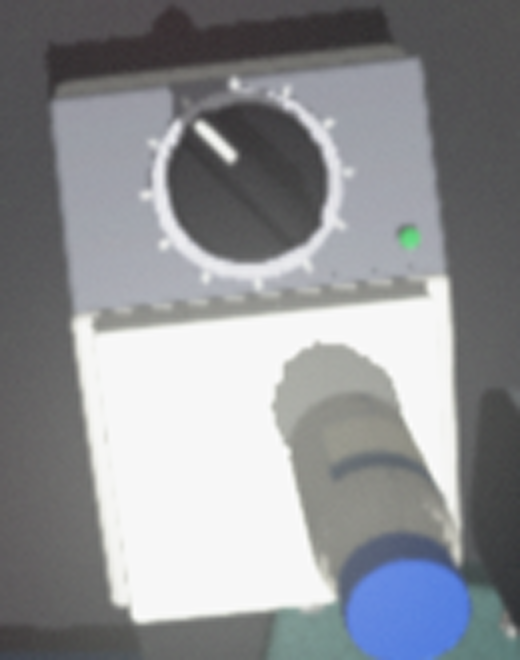

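```bash
cat >> h.py <<'E'
G=np.array([.4854,.1135,.1015]); YAW=.1173; Rz=Ro.from_euler('z',YAW).as_matrix()
N=Rz@[-.342,0,.940]; N/=np.linalg.norm(N); XS=Rz@[.940,0,.342]; YS=Rz@[0,1.,0]
def kn(phi,up=0.0):
    # tcp pose with grasp point at G, raised by up; phi jaw angle (rad) in panel frame
    return G+N*(up-.019), eul(-N,np.cos(phi)*XS+np.sin(phi)*YS)
E
python3 - <<'E'
from h import *
from plant import *
print(N,XS)
for k in range(-180,361,20):
    p,e=kn(np.radians(k)); q=inverse_kinematics(p,e); q2=inverse_kinematics(*kn(np.radians(k),.08))
    print(k,None if q is None else np.round(q,2), None if q2 is None else np.round(q2,2)[[3,4,5]])
E
```

```text
[-0.33955412 -0.04001339  0.93973503] [0.93354055 0.11000932 0.342     ]
-180 None None
-160 None None
-140 [ 0.06 -0.16  2.25  0.03  0.7   2.36] [0.03 0.9  2.37]
-120 [ 0.06 -0.16  2.25  0.03  0.7   2.02] [0.03 0.9  2.02]
-100 [ 0.06 -0.16  2.25  0.03  0.7   1.67] [0.03 0.9  1.67]
-80 [ 0.06 -0.16  2.25  0.03  0.7   1.32] [0.03 0.9  1.32]
-60 [ 0.06 -0.16  2.25  0.03  0.7   0.97] [0.03 0.9  0.97]
-40 [ 0.06 -0.16  2.25  0.03  0.7   0.62] [0.03 0.9  0.62]
-20 [ 0.06 -0.16  2.25  0.03  0.7   0.27] [0.03 0.9  0.27]
0 [ 0.06 -0.16  2.25  0.03  0.7  -0.08] [ 0.03  0.9  -0.08]
20 [ 0.06 -0.16  2.25  0.03  0.7  -0.43] [ 0.03  0.9  -0.43]
40 [ 0.06 -0.16  2.25  0.03  0.7  -0.78] [ 0.03  0.9  -0.77]
60 [ 0.06 -0.16  2.25  0.03  0.7  -1.13] [ 0.03  0.9  -1.12]
80 [ 0.06 -0.16  2.25  0.03  0.7  -1.48] [ 0.03  0.9  -1.47]
100 [ 0.06 -0.16  2.25  0.03  0.7  -1.82] [ 0.03  0.9  -1.82]
120 [ 0.06 -0.16  2.25  0.03  0.7  -2.17] [ 0.03  0.9  -2.17]
140 [ 0.06 -0.16  2.25  0.03  0.7  -2.52] [ 0.03  0.9  -2.52]
160 None None
180 None None
200 None None
220 [ 0.06 -0.16  2.25  0.03  0.7   2.36] [0.03 0.9  2.37]
240 [ 0.06 -0.16  2.25  0.03  0.7   2.02] [0.03 0.9  2.02]
260 [ 0.06 -0.16  2.25  0.03  0.7   1.67] [0.03 0.9  1.67]
280 [ 0.06 -0.16  2.25  0.03  0.7   1.32] [0.03 0.9  1.32]
300 [ 0.06 -0.16  2.25  0.03  0.7   0.97] [0.03 0.9  0.97]
320 [ 0.06 -0.16  2.25  0.03  0.7   0.62] [0.03 0.9  0.62]
340 [ 0.06 -0.16  2.25  0.03  0.7   0.27] [0.03 0.9  0.27]
360 [ 0.06 -0.16  2.25  0.03  0.7  -0.08] [ 0.03  0.9  -0.08]
```

The fits from all three views agree. Plate z is 0.092 and the slope is 0.367 (20°). Bar top is 28 + 9 + collar above the panel, and the white line is at w2 (278,180). Next: approach, grasp with a light grip, check, then turn in small steps.

```bash
python3 - <<'E'
from h import *
from plant import *
phi=np.radians(-51.5)
gripper_to(.040,25)
p,e=kn(phi,.09); movep(p,e)
p,e=kn(phi,.0); print('stopped',move_l(p,.08,max_force=8))
s=observe(); print(s['time_s'],s['eef_pos']-p,s['ft_force'],s['q'],s['torque'])
gripper_to(.0,25)
s=observe(); print(s['time_s'],s['opening'],s['ft_force'],s['torque'],s['torque']@N)
im,d=get_image('scene'); crop(im,130,100,290,260,5,'s2.png')
E
```

```text
stopped False
7.2667 [3.23079377e-04 2.97198544e-05 5.21893175e-04] [0.01679264 0.61604194 0.3160331 ] [ 0.05853251 -0.1558474   2.25166334  0.03128471  0.69676228  0.8193742 ] [0.00688588 0.17359568 0.00230594]
7.6 0.014688495793474393 [-1.06848003 -2.90941552  4.49612841] [-0.37572125  0.24696283 -0.02752008] 0.09183429618089212
```

View pics/s2.png

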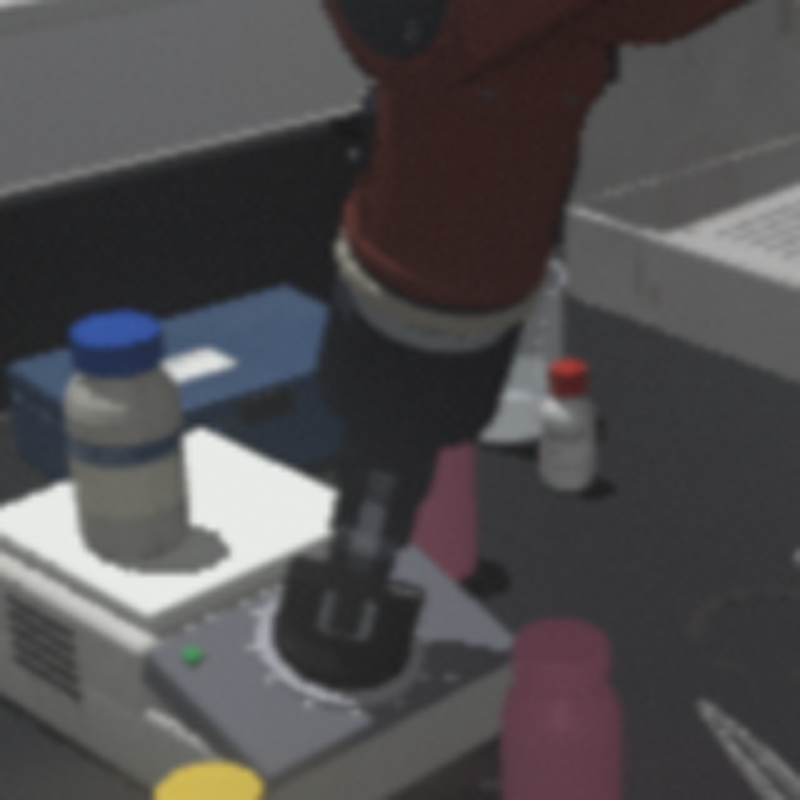

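The fingers straddle the bar, with the white line at about (400,590) in the crop, and the opening of 14.7 mm matches the 15 mm bar. Turning now.

```bash
python3 - <<'E'
from h import *
from plant import *
s=observe(); q=np.array(s['q']); q0=q[5]; log=[]
tot=0
while tot<3.1:
    st=.08 if tot<1.6 else .03
    tot+=st; q[5]=q0-tot
    if q[5]<-2.65: print('range');break
    set_joints(q); s=observe(); t=s['torque']@N
    log.append((round(tot,2),round(float(q0-s['q'][5]),3),round(float(t),3),round(float(s['opening']),4),round(float(np.linalg.norm(s['ft_force'])),1)))
    if t<-.25 or t>.45 or abs(t-np.median([l[2] for l in log]))>.2: print('contact');break
for l in log[::4]+log[-5:]: print(l)
print(s['time_s'],s['torque'],s['ft_force'])
E
```

```text
contact
(0.08, 0.078, 0.06, 0.014, 3.6)
(0.4, 0.396, 0.031, 0.0145, 5.5)
(0.72, 0.716, 0.072, 0.0146, 6.4)
(1.04, 1.037, 0.029, 0.0148, 6.7)
(1.36, 1.357, 0.083, 0.0146, 7.1)
(1.63, 1.627, 0.041, 0.0147, 7.5)
(1.75, 1.747, 0.057, 0.0144, 6.4)
(1.87, 1.867, -0.031, 0.0142, 7.0)
(1.99, 1.987, 0.066, 0.0143, 6.2)
(2.11, 2.107, 0.055, 0.0144, 6.1)
(2.23, 2.227, 0.077, 0.0142, 7.0)
(2.35, 2.347, 0.004, 0.0144, 6.9)
(2.29, 2.287, 0.089, 0.0143, 6.9)
(2.32, 2.317, 0.126, 0.0146, 6.8)
(2.35, 2.347, 0.004, 0.0144, 6.9)
(2.38, 2.377, 0.087, 0.0143, 7.1)
(2.41, 2.406, -0.58, 0.0147, 6.0)
19.4 [-0.57138874  0.38135393 -0.80751445] [-3.17728846 -4.04111322  3.12970044]
```

```bash
python3 - <<'E'
from h import *
from plant import *
s=observe(); q=np.array(s['q']); print(s['torque']@N)
q[5]+=.012; set_joints(q); s=observe(); print('backed',s['torque']@N)
gripper_to(.040); 
p=np.array(observe()['eef_pos'])
print(move_l(p+N*.09,.2))
# look from w1 pose
movep([.44,.10,.36],eul([0,0,-1],[0,1,0]))
def snap(n):
    c=get_calibration('wrist'); im,d=get_image('wrist'); np.savez(f'pics/{n}.npz',im=im,d=d,**c); cv2.imwrite(f'pics/{n}.png',im[:,:,::-1]); return im
im=snap('w3'); crop(im,200,145,330,310,4,'w3c.png'); gripper_to(.085)
print(observe()['time_s'])
E
sed -i "s/('top','w1','w2')/('w2','w3')/" fit.py; python3 fit.py
```

```text
-0.5800914823181744
backed -0.3430561509015787
False
21.975
w2 plate [608.1 127.9] [132.4 131.9] 6.744372367858887 0.09204036471298971
 panel h0 0.08610559342041471 slope [3.67564947e-01 3.34071377e-04 9.19080596e-02]
 bar 454 [-43.8  -0.1] [59.8 15.1] 38.60212707519531 top h [0.03609709 0.04075806 0.04216472]
  pca [-42.85051163   0.06702796] -141.17361122790385 [15.44069615 58.75267504]
  toprect 420 [-44.    0.1] [59.7 14.4] 38.321556091308594
  line 67 -53.47853799141364 -8.11064866100976
  grip [0.4852 0.1135 0.1014] yaw 0.11771150379966376
w3 plate [608.3 128.1] [132.5 132.1] 6.8640546798706055 0.09208677663397741
 panel h0 0.08619678426828721 slope [ 0.36586097 -0.00062939  0.09186031]
 bar 437 [-43.1   0.5] [14.2 59.8] 83.55766296386719 top h [0.03887615 0.04060087 0.0422419 ]
  pca [-42.88926682   0.21055479] 174.73572206610473 [14.72739732 59.28267662]
  toprect 436 [-43.1   0.5] [14.2 59.8] 83.55766296386719
  line 78 -24.254555149584757 -1.5403872946336583
  grip [0.4862 0.1139 0.1016] yaw 0.11980035420066741<sys>:0: UserWarning: Gimbal lock detected. Setting third angle to zero since it is not possible to uniquely determine all angles.
```

View pics/w3c.png

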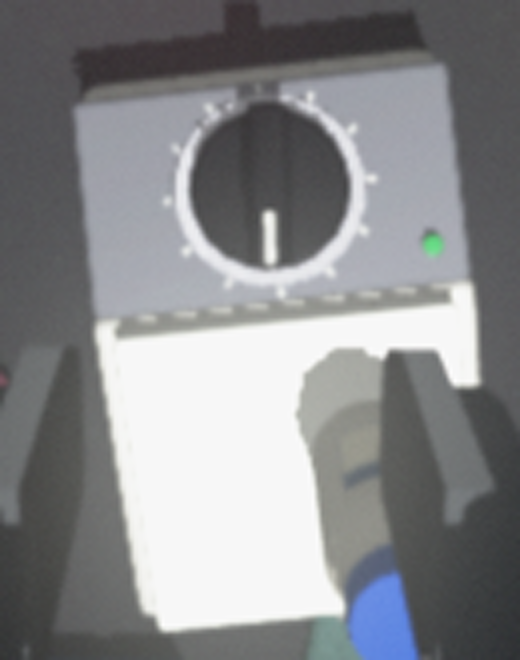

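The knob's bar has turned from 218.5° to 354°, about 2.37 rad, which matches the commanded 2.38. The white line is at crop (268,240). The torque rose sharply at the end and peaked at 0.58 N m, so this is the stop. Next I'll view the rack and localise the bottle.

```bash
python3 - <<'E'
from h import *
from plant import *
def snap(n):
    c=get_calibration('wrist'); im,d=get_image('wrist'); np.savez(f'pics/{n}.npz',im=im,d=d,**c); cv2.imwrite(f'pics/{n}.png',im[:,:,::-1]); return im
movep([.40,-.33,.36],eul([0,0,-1],[0,1,0])); snap('w4'); 
print(observe()['time_s'])
for n in('top','w4'):
    z=np.load(f'pics/{n}.npz'); im=z['im'].astype(int); P=cloud(z['intrinsics'],z['world_from_camera'],z['d'])
    reg=(P[...,0]>.36)&(P[...,0]<.52)&(P[...,1]>-.5)&(P[...,1]<-.15)&(z['d']>0)
    rim=reg&(abs(P[...,2]-.044)<.004); r=cv2.minAreaRect((P[rim][:,:2]*1000).astype(np.float32)); print(n,'rim',rim.sum(),np.median(P[rim][:,2]),r)
    b=reg&(im[...,2]>im[...,0]+50)
    fl=b&(P[...,2]<.022); r=cv2.minAreaRect((P[fl][:,:2]*1000).astype(np.float32)); print('  blue floor',fl.sum(),np.median(P[fl][:,2]),r)
for n in('top','w1','w2'):
    z=np.load(f'pics/{n}.npz'); im=z['im'].astype(int); P=cloud(z['intrinsics'],z['world_from_camera'],z['d'])
    reg=(P[...,0]>.54)&(P[...,0]<.66)&(P[...,1]>.10)&(P[...,1]<.22)
    c=reg&(P[...,2]>.192)&(P[...,2]<.203); print(n,'cap',c.sum(),np.median(P[c][:,2]),cv2.minEnclosingCircle((P[c][:,:2]*1000).astype(np.float32)),P[c].mean(0))
    bd=reg&(P[...,2]>.115)&(P[...,2]<.165); q=P[bd][:,:2]
    A=np.c_[2*q,np.ones(len(q))]; s=np.linalg.lstsq(A,(q**2).sum(1),rcond=None)[0]; print('   body circle',len(q),s[:2],np.sqrt(s[2]+s[:2]@s[:2]))
E
```

```text
23.6167
top rim 608 0.044153002069276304 ((443.8169860839844, -321.1409606933594), (280.1407470703125, 83.63001251220703), 88.92860412597656)
  blue floor 472 0.015561220303298096 ((443.4095153808594, -436.4017028808594), (85.20755004882812, 65.66614532470703), 87.07882690429688)
w4 rim 2203 0.04420625388832439 ((446.2569580078125, -321.700927734375), (280.3388671875, 83.88885498046875), 88.98108673095703)
  blue floor 1389 0.015607975632430104 ((447.68109130859375, -432.8988952636719), (85.22518157958984, 64.4044418334961), 89.82530212402344)
top cap 177 0.19567427776415558 ((594.9742431640625, 155.47061157226562), 19.86504554748535) [0.59496587 0.15569682 0.19583481]
   body circle 113 [0.59505816 0.15576955] 0.024583541517671254
w1 cap 713 0.19594417649354523 ((597.7957763671875, 155.41282653808594), 20.430986404418945) [0.5959317  0.15552856 0.19585447]
   body circle 663 [0.59752405 0.15574926] 0.024647693774699737
w2 cap 716 0.19597242842929313 ((597.2158813476562, 155.29205322265625), 20.027450561523438) [0.59576997 0.15510701 0.19583446]
   body circle 699 [0.59756871 0.15569134] 0.02468533695403688<sys>:0: UserWarning: Gimbal lock detected. Setting third angle to zero since it is not possible to uniquely determine all angles.
```

View pics/w4.png

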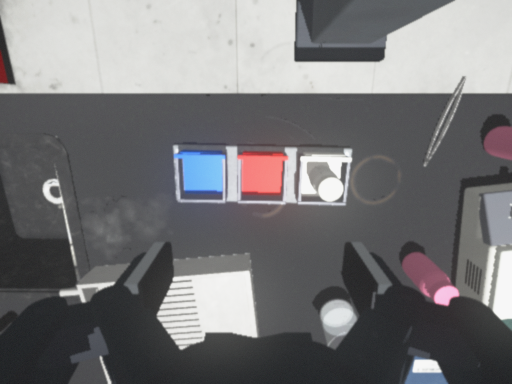

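The bottle axis is at (0.5975, 0.1557): body circle radius 24.6 mm, cap top 0.196 = 92 + 104. The rack rim is at 0.044 and the floor at 0.0156, with the blue bay at w4 (203,173) and its centre at about (0.4465, -0.4215). Now lifting the bottle.

```bash
python3 - <<'E'
from h import *
from plant import *
e=eul([0,0,-1],[0,1,0]); B=[.5975,.1557]; zt=.092+.070-.019
print(inverse_kinematics([.4465,-.4215,.09],e))
gripper_to(.085,40)
movep(B+[.30],e); 
print('stop',move_l(B+[zt],.12,max_force=8)); s=observe(); print(s['time_s'],s['eef_pos'],s['ft_force'],s['opening'])
gripper_to(.0,40); s=observe(); print(s['opening'],s['ft_force'])
im,d=get_image('scene'); crop(im,100,90,260,250,4,'s3.png')
E
```

```text
[-0.88496467  0.32993858  1.67222232  0.          1.13943175 -2.45576099]
stop False
27.2 [0.59823685 0.15581211 0.14411266] [-0.5999755  -1.10041006 -0.27843674] 0.0848886214354228
0.04873611812257577 [ 0.3404814  -0.8311034   3.03327176]<sys>:0: UserWarning: Gimbal lock detected. Setting third angle to zero since it is not possible to uniquely determine all angles.
```

View pics/s3.png

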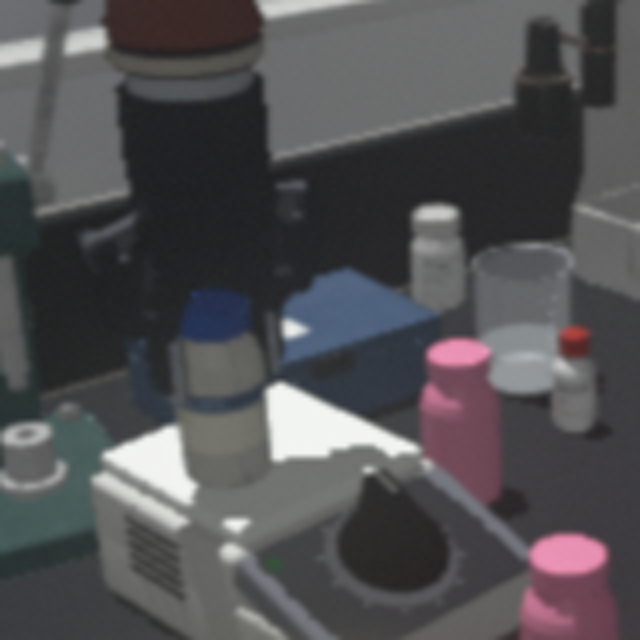

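The bottle is held at its body, at crop (220,400), still standing on the plate. Lift and carry.

```bash
python3 - <<'E'
from h import *
from plant import *
e=eul([0,0,-1],[0,1,0]); p=np.array(observe()['eef_pos'])
move_l([p[0],p[1],p[2]+.15],.1); s=observe(); print(s['opening'],s['ft_force'],s['time_s'])
C=[.4465+.0005,-.4215]
move_l(C+[.25],.18,rotation=e); move_l(C+[.16],.15)
s=observe(); print(s['opening'],s['ft_force'],s['time_s'],s['eef_pos'],s['tcp_rot'])
im,d=get_image('top'); c=get_calibration('top'); np.savez('pics/top2.npz',im=im,d=d,**c); crop(im,255,180,395,260,5,'t3.png')
im2,d2=get_image('wrist'); cv2.imwrite('pics/w5.png',im2[:,:,::-1])
E
```

```text
0.0492271597853959 [ 0.34815517  0.39169868 -2.0343908 ] 29.3333
0.049055244708157385 [ 0.61115105  0.19455777 -1.12589731] 33.5583 [ 0.44744768 -0.42200417  0.16096859] [-0.88778415  1.56936512 -0.88777375]<sys>:0: UserWarning: Gimbal lock detected. Setting third angle to zero since it is not possible to uniquely determine all angles.
```

View pics/t3.png

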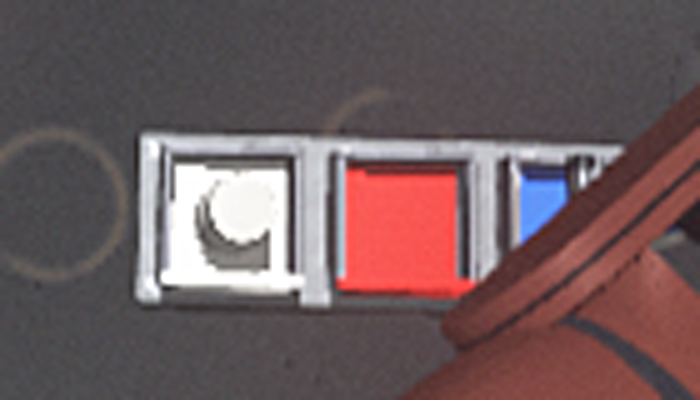

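View pics/w5.png

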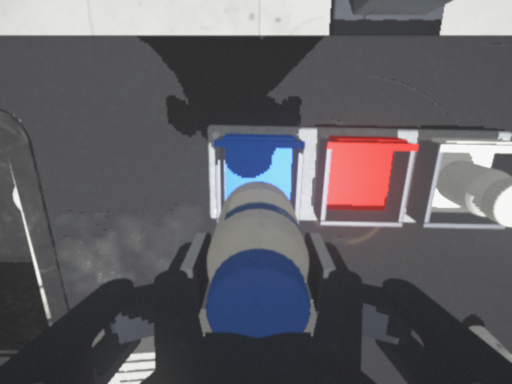

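The bottle hangs upright at w5 (258,270), over the blue bay at (258,170). Lowering with a force guard.

```bash
python3 - <<'E'
from h import *
from plant import *
e=eul([0,0,-1],[0,1,0]); C=[.447,-.4215]
print(move_l(C+[.076],.08,max_force=10)); s=observe(); print(s['eef_pos'],s['ft_force'])
print(move_l(C+[.0655],.02,max_force=6)); s=observe(); print(s['eef_pos'],s['ft_force'],s['opening'],s['time_s'])
hold(.2)
im,d=get_image('wrist'); c=get_calibration('wrist'); np.savez('pics/w6.npz',im=im,d=d,**c); cv2.imwrite('pics/w6.png',im[:,:,::-1])
E
```

```text
False
[ 0.44742121 -0.42199581  0.07680834] [-0.07883677 -0.33566535 -1.76647858]
True
[ 0.4469489  -0.42152356  0.06665821] [-0.51930214  0.09195352  5.00202193] 0.049085498234237315 35.3417<sys>:0: UserWarning: Gimbal lock detected. Setting third angle to zero since it is not possible to uniquely determine all angles.
```

View pics/w6.png

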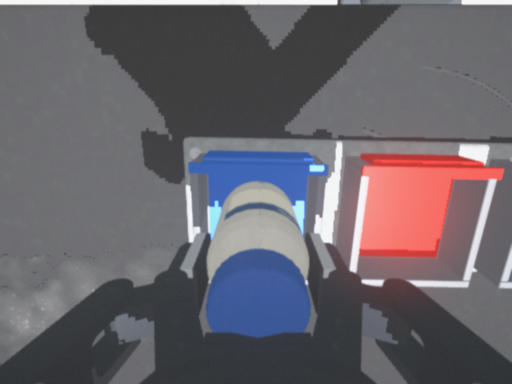

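Contact came at TCP z 0.0667 (expected 0.0677), with the bottle inside the bay. Release, retreat and check.

```bash
python3 - <<'E'
from h import *
from plant import *
gripper_to(.085); hold(.3)
e=eul([0,0,-1],[0,1,0])
move_l([.447,-.4215,.25],.12); movep([.40,-.33,.36],e)
c=get_calibration('wrist'); im,d=get_image('wrist'); np.savez('pics/w7.npz',im=im,d=d,**c); crop(im,150,120,370,270,3,'w7c.png')
P=cloud(c['intrinsics'],c['world_from_camera'],d)
reg=(P[...,0]>.39)&(P[...,0]<.51)&(P[...,1]>-.47)&(P[...,1]<-.37)
k=reg&(P[...,2]>.112); print('cap',k.sum(),np.median(P[k][:,2]),cv2.minEnclosingCircle((P[k][:,:2]*1000).astype(np.float32)))
for lo,hi in((.05,.075),(.075,.1)):
    b=reg&(P[...,2]>lo)&(P[...,2]<hi); q=P[b][:,:2]; s=np.linalg.lstsq(np.c_[2*q,np.ones(len(q))],(q**2).sum(1),rcond=None)[0]; print('body',lo,s[:2])
movep([.44,.0,.36],e)
c=get_calibration('wrist'); im,d=get_image('wrist'); np.savez('pics/w8.npz',im=im,d=d,**c); crop(im,230,130,400,280,4,'w8c.png')
im,d=get_image('top'); cv2.imwrite('pics/top9.png',im[:,:,::-1]); s=observe(); print(s['time_s'],s['ft_force'])
E
sed -i "s/('w2','w3')/('w3','w8')/" fit.py; python3 fit.py|grep -E "plate|toprect|line"
```

```text
cap 6614 0.42471001497134375 ((426.22711181640625, -402.06512451171875), 47.84867858886719)
body 0.05 [ 0.44712163 -0.42151009]
body 0.075 [ 0.44621735 -0.42079801]
40.0917 [-0.41025499 -0.07481016  0.44055206]
w3 plate [608.3 128.1] [132.5 132.1] 6.8640546798706055 0.09208677663397741
  toprect 436 [-43.1   0.5] [14.2 59.8] 83.55766296386719
  line 78 -24.254555149584757 -1.5403872946336583
w8 plate [608.3 127.2] [133.  130.4] 6.731823444366455 0.09204621532056706
  toprect 437 [-43.4   0.5] [15.5 58.8] 85.09362030029297
  line 77 -27.420812931842264 -0.19351142952186912<sys>:0: UserWarning: Gimbal lock detected. Setting third angle to zero since it is not possible to uniquely determine all angles.
```

View pics/w7c.png

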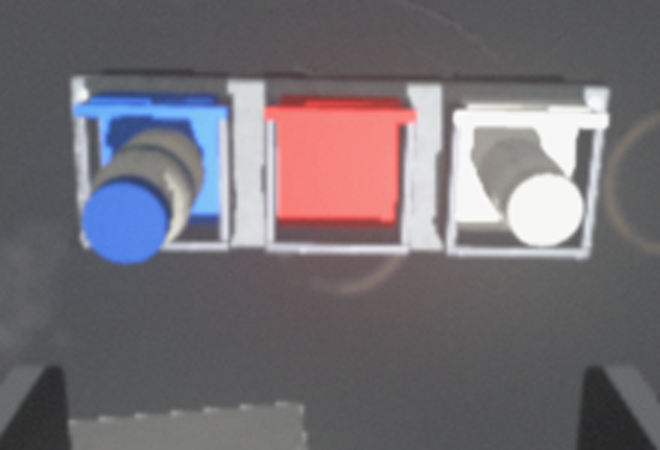

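View pics/w8c.png

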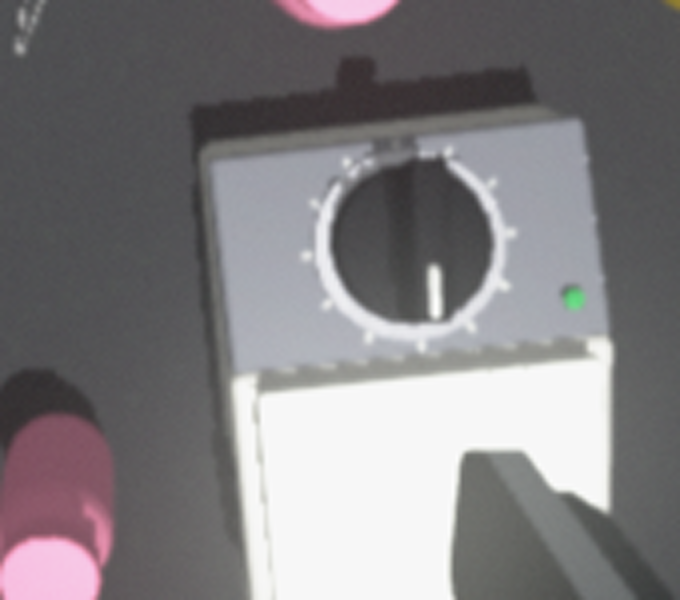

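View pics/top9.png

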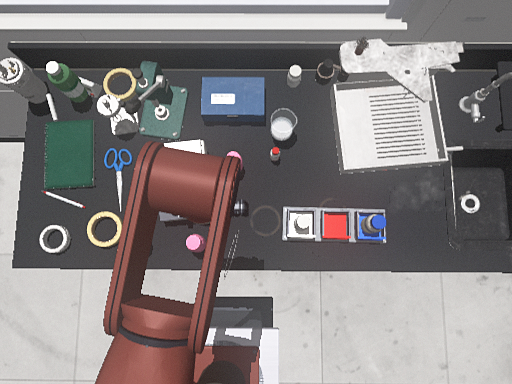

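The bottle stands in the blue bay and the knob is unchanged. The cap figure (z 0.42) was contaminated by gripper pixels, so I'll recompute it with a bound and then hand in.

```bash
python3 - <<'E'
from h import *
from plant import *
z=np.load('pics/w7.npz'); P=cloud(z['intrinsics'],z['world_from_camera'],z['d'])
reg=(P[...,0]>.39)&(P[...,0]<.51)&(P[...,1]>-.47)&(P[...,1]<-.37)&(P[...,2]>.112)&(P[...,2]<.14)
print(np.median(P[reg][:,2]),cv2.minEnclosingCircle((P[reg][:,:2]*1000).astype(np.float32)))
job_done()
E
```

```text
0.11908135972009998 ((446.76153564453125, -421.183349609375), 19.98016929626465)
the job is handed in; nothing more can be done
```

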